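Open the drying cabinet

TASK

Two small glazed cabinets stand on the lab bench. Swing the door of the larger one, the drying cabinet with the round vent on its roof, wide open to about a right angle so that the crucibles inside can be taken out, and let go of it. Leave the door of the smaller cabinet as it is.

Things in the scene. Friction and masses are not known exactly. Their poses are not given: they have to be found in the camera images.
- dryer_door (a joint): Drying cabinet door's angle (rad): 0 shut, 1.57 square to the front, stop at 1.75; starts 0 to 0.2. Vertical hinge on the left as the robot sees it; from above it opens clockwise, the free right edge coming towards the robot. It stays where left; 1 to 3 N at the handle moves it. White glazed panel 16 thick, 220 wide, 254 high (mm), top 2 below the roof.
- dryer_handle (a point): Grip point on that door's handle: axis of an upright round steel bar, 12 mm thick, 240 above the bench, 30 below the roof. The bar reaches 24 above and 66 below this point, 40 in front of the door, 20 in from its free edge, on 9 thick stand-offs 12 above and 52 below. Free above and beside: pinch from above. Axes turn with the door: z up, x square into it, y along it to the hinge.
- dryer_hinge (a point): Point on that door's hinge axis at grip height; from the handle 200 mm along the door (y) and 48 back (x). Axes as the handle's. The drying cabinet is the larger one: white, 200 deep, 220 wide, 270 high, round vent (72 across, 28 high) on the roof's rear half, fixed to the bench, facing the robot within 0.35 rad, left or right of the smaller one.
- locker_handle (a point): Leave alone: the same kind of handle, same point and axes, on the smaller cabinet's door (white, glazed, no vent; 160 deep, 170 wide, 210 mm high; grip point 180 above the bench), also hinged on the left, 0 to 0.2 rad ajar.

How it is judged:
By the outcome, as a careful person would: the job done as asked, in the order asked, and still so for the second after the job is handed in, with the robot touching nothing.
It also fails if it takes over 38 s, if anything falls off the work surface, if the arm or the gripper's body presses on something with over 40 N, if the wrist force passes 120 N, or if a joint passes its speed limit or range.

ROBOT

A 6-joint arm with a two-finger parallel gripper is mounted at the origin on the work surface. World frame = base frame: x ahead of the robot, y to its left, z up, the work surface at z = 0. Lengths are in m, angles in degrees, forces in N, time in s.
With the tool pointing down it reaches from about 0.4 to 0.825 m from the base axis. Payload 7 kg.
Tool frame: the origin (TCP) lies midway between the tips of the shut fingers; the grasp point (between the pads) lies 19 mm behind it; z points along the fingers, y is the direction in which the jaws open and shut (so a half turn about z gives the same grasp; the last joint's range is limited). The gripper opens to 88 mm and grips with 3 to 60 N. Pads are 19 mm wide; open, the fingers measure 130 mm over their backs; the gripper's body (78 mm by 193 mm) begins 47 mm behind the grasp point.
Start: joints at [-51.79, 20.546, 0.682, 0, -70.136, -16.507], TCP at [0.25, -0.627, 0.194] pointing down, gripper open.
Joint ranges: [-176.03, 176.03], [-82.01, 121.73], [-58.28, 71.71], [-173.87, 95.51], [-174.79, -0.11], [-173.66, 173.66]. Speed limits (degrees/s): [136.94, 136.94, 172.46, 180, 180, 180].

INTERFACE

Orientations are given as [roll, pitch, yaw] about the fixed x, y, z axes, in that order (R = Rz(yaw) Ry(pitch) Rx(roll)).
In Python, from plant import r gives the robot as it stands. The module is installed in compiled form; this text tells all that it offers.
- The arm moves only by the tool send_rows, never from a script. Its argument "motion" is a list of rows, each an object with "travel": the shift along the tool's x, y, z in m, a list of three; "spin": the turn about the tool's z in degrees. In form: [{"travel": [tx, ty, tz], "spin": spin}, ...]. A call has 1 to 5 rows; each row shifts and turns the pose as measured when the row begins, along the tool's axes as they then stand; what a row does not reach is not made up. A row lasts 1/12 s, in which the tool goes at most 41.7 mm and 7.16 degrees, less where a joint would pass 70% of its speed; a pose out of reach is approached as far as the arm can. A call is refused whole if a number of a shift passes 0.0417 or a number of a turn 7.16, either way. A call with a gripper value outside its range is refused whole. "gripper" is the gripper command: -1 is shut, 1 is fully open, values between are in proportion, set as the call begins (left out, the last holds). The fingers move at their own pace and stop on an object; "squeeze" is the grip in N (left out, the last holds). Time passes only in rows, so rows that do not move let the fingers close. It gives the time, the measured TCP pose, the force and the opening at its end, in the units of the state.
- r.get_state(): the state, without advancing time (a new reading comes with each control period).
- r.capture(name): name is "scene" or "top"; returns (picture, depth): 384x512x3 uint8, blue, green, red; 384x512 float32, m along the optical axis (not along the pixel's ray), 0 where there is no reading.
- r.get_calibration(name): a dict with "fov_y" (degrees; the focal length in pixels is half the picture's height over the tangent of half this angle, whatever the lens; pixels are square), "cx", "cy" (the principal point, pixels), "k1" (the pictures are not rectified: a ray, as slopes to the right and down, at radius r is drawn at 1 + k1 r^2 times it, then the intrinsics apply), "origin" and "orientation" of the camera in the world. Camera axes: x right, y down, z forward; pixel columns grow to the right and rows downward; lengths in m; the calibration is good to about 2 mm. A picture is of the moment at which its call begins. get_calibration takes no time and is no camera call.
- r.close_job(): hands the job in, once; it reports no verdict.
Trained networks look in the newest picture that a camera, given by its name, has taken for a name from the list of things; names that differ only in an ending like _2 or _b are one class to them, and where a whole thing is asked for, a point or a joint stands for the part that bears it (a point fixed in the world has none). Each returns a list of dicts, best first, with "conf" (0 to 1); they miss things now and then, are a little off and sometimes report something else, mostly with a low value. They report only what shows in the picture. A call takes as long as a camera call.
- r.boxes_of(camera, target): "at" ([x, y, z] in m, in the coordinates of the camera as it stood for that picture, good to about 4 mm: the middle of the surface that is visible of it).
- r.pinpoint(camera, target): "at" ([x, y, z] in m, in the coordinates of the camera as it stood for that picture, good to about 4 mm: a listed point, or the origin of a listed thing).
The state is a dict: "time_s": time; "joints": joint angles; "qd": joint speeds; "joint_torque": joint torques, N m; "tcp_pos": TCP position; "eef_rot": TCP orientation; "contact_force": force on the tool from outside, world axes, zero at the start; "moment": the same for the moment, N m; "gripper_width": finger opening in m.
Only numpy, scipy, OpenCV 4.12 (cv2) and the standard library are available. Lean on these libraries where they do the work, as an engineer would, in place of code of your own. Each camera call takes 0.05 s, during which the arm holds its last target. There are 200 camera calls.

## Working session

There is one attempt and no reset: what is moved stays moved. The work goes in short steps, Python scripts to look and compute and a tool call to move; the robot and the scene stay as the last step left them, time stands still between calls to the robot, and variables do not carry over. Pictures are saved under pics/ and viewed, about 8 in all and at most 12, crops included, and the job is handed in when it is done.

Besides the shell and the picture viewer there is one more tool, called after "Request:" as name(argument=value, ...), one argument or row to a line, values as JSON. send_rows: Moves the arm, as the interface text tells. Its arguments: {"type":"object","properties":{"motion":{"type":"array"},"gripper":{"type":"number"},"squeeze":{"type":"number"}},"required":["motion"]}

```bash
mkdir -p pics
cat > h.py <<'E'
import numpy as np, cv2
from plant import r
from scipy.spatial.transform import Rotation as R
def cam(n):
    c=r.get_calibration(n); return c
def w(n,p):
    c=cam(n); return R.from_euler('xyz',c['orientation'],degrees=True).apply(p)+np.array(c['origin'])
def px(n,P):
    c=cam(n); q=R.from_euler('xyz',c['orientation'],degrees=True).inv().apply(np.array(P)-np.array(c['origin']))
    f=192/np.tan(np.radians(c['fov_y']/2)); s=q[:2]/q[2]; s=s*(1+c['k1']*(s@s)); return np.round([c['cx']+f*s[0],c['cy']+f*s[1]])
E
python3 - <<'E'
from h import *
ims=[]
for n in ['scene','top']:
    im,d=r.capture(n); cv2.imwrite(f'pics/a_{n}.png',im); np.save(f'd_{n}.npy',d)
    print(n,cam(n))
    for t in ['dryer_handle','dryer_hinge','locker_handle']:
        for o in r.pinpoint(n,t)[:3]: P=w(n,o['at']); print(n,t,o['conf'],P.round(4),px(n,P))
print(r.get_state())
a=[cv2.imread(f'pics/a_{n}.png') for n in ['scene','top']]
cv2.imwrite('pics/a.png',cv2.resize(np.vstack(a),None,fx=.78,fy=.78))
E
```

```text
scene {'fov_y': 44.05428977918485, 'cx': 246.35277154590165, 'cy': 191.88835562424717, 'k1': -0.19853834332999026, 'origin': array([ 1.28839106, -0.02286894,  1.15892545]), 'orientation': array([-145.97072239,   -0.38730789,   90.16686623])}
scene dryer_handle 0.59 [0.569  0.0667 0.2391] [281. 159.]
scene dryer_hinge 0.7 [0.6313 0.2572 0.2448] [361. 179.]
scene locker_handle 0.96 [ 0.6031 -0.2661  0.1803] [149. 183.]
top {'fov_y': 57.12362590499988, 'cx': 252.06452152736045, 'cy': 184.75428610157576, 'k1': -0.07833278931398768, 'origin': array([0.55707856, 0.01164754, 0.96284189]), 'orientation': array([-1.75309069e+02, -1.56229417e-01, -9.03798972e+01])}
top dryer_handle 0.7 [0.562  0.0626 0.2406] [226. 211.]
top dryer_hinge 0.72 [0.6224 0.2571 0.2388] [133. 183.]
top locker_handle 0.87 [ 0.6062 -0.2666  0.1815] [375. 191.]
{'time_s': 0.4, 'joints': array([-5.17898272e+01,  2.05535974e+01,  6.75860976e-01, -2.56671707e-03,
       -7.01367815e+01, -1.65056626e+01]), 'qd': array([-0.11016775, -0.01288225, -0.00920633, -0.11283777,  0.02544505,
        0.08833385]), 'joint_torque': array([-4.01549573e-05, -5.81675291e+01,  2.92920113e+01,  6.99349254e+00,
        1.08114301e-02, -5.57862995e-05]), 'tcp_pos': array([ 0.24955959, -0.62707095,  0.19402503]), 'eef_rot': array([ 1.79985395e+02, -1.81036129e-03, -1.58296362e+02]), 'contact_force': array([-0.40187569, -0.5352544 ,  0.39202074]), 'moment': array([-0.01650111,  0.0082637 ,  0.02069864]), 'gripper_width': 0.08719738677293708}
```

View pics/a.png

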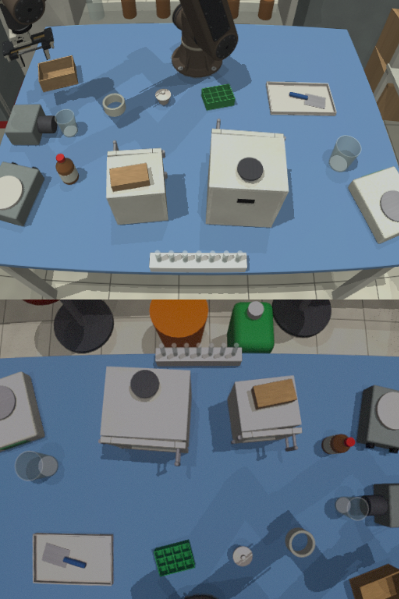

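```bash
python3 - <<'E'
from h import *
for n in ['top','scene']:
    d=np.load(f'd_{n}.npy'); c=cam(n); f=192/np.tan(np.radians(c['fov_y']/2))
    K=np.array([[f,0,c['cx']],[0,f,c['cy']],[0,0,1]])
    u,v=np.meshgrid(np.arange(512.),np.arange(384.))
    s=cv2.undistortPoints(np.stack([u.ravel(),v.ravel()],1)[:,None],K,np.array([c['k1'],0,0,0]))[:,0]
    P=w(n,np.c_[s,np.ones(len(s))]*d.ravel()[:,None]); P=P[d.ravel()>0]
    q=P[(abs(P[:,2]-.268)<.008)&(P[:,1]>-.05)&(P[:,1]<.35)&(P[:,0]>.5)&(P[:,0]<.95)]
    rr=cv2.minAreaRect(q[:,:2].astype(np.float32)*1000); print(n,len(q),rr, cv2.boxPoints(rr).round())
    b=P[(P[:,2]>.235)&(P[:,2]<.275)&(np.hypot(P[:,0]-.566,P[:,1]-.065)<.022)]
    print('bar',len(b),b.mean(0) if len(b) else '', b.max(0) if len(b) else '', b.min(0) if len(b) else '')
    # roof front edge: min x per y bin
    for lo in np.arange(.04,.28,.02):
        m=q[(q[:,1]>lo)&(q[:,1]<lo+.02)]
        if len(m): print(round(lo+.01,3),np.sort(m[:,0])[:3].round(4),m[:,0].max().round(3))
    l=P[(P[:,2]>.19)&(P[:,1]<-.1)&(P[:,1]>-.35)&(P[:,0]>.5)]; print('locker top z',l[:,2].max())
E
python3 -c "
import cv2;a=cv2.imread('pics/a_top.png')[60:240,110:400];cv2.imwrite('pics/b.png',cv2.resize(a,None,fx=2.7,fy=2.7,interpolation=cv2.INTER_CUBIC))"
```

```text
top 9579 ((689.9869995117188, 142.8916015625), (221.57797241210938, 247.6415252685547), 86.27079010009766) [[559.  40.]
 [806.  24.]
 [821. 245.]
 [574. 261.]]
bar 70 [0.5721185  0.0597221  0.25821427] [0.58668589 0.06549291 0.26627923] [0.55875362 0.05491028 0.2374144 ]
0.05 [0.5607 0.5607 0.5626] 0.807
0.07 [0.5607 0.5607 0.5627] 0.808
0.09 [0.6064 0.6067 0.6081] 0.81
0.11 [0.6082 0.6083 0.6083] 0.811
0.13 [0.6103 0.6103 0.6104] 0.813
0.15 [0.6123 0.6124 0.6124] 0.814
0.17 [0.6128 0.6131 0.6131] 0.815
0.19 [0.6148 0.6148 0.6149] 0.818
0.21 [0.6168 0.6168 0.6168] 0.817
0.23 [0.6176 0.6188 0.6188] 0.818
0.25 [0.6191 0.6192 0.6197] 0.819
locker top z 0.24959740781870698
scene 6609 ((694.3919677734375, 144.35887145996094), (219.97418212890625, 247.44061279296875), 86.25941467285156) [[564.  43.]
 [811.  27.]
 [825. 246.]
 [578. 262.]]
bar 47 [0.57398469 0.06278854 0.25553246] [0.58778645 0.06899714 0.26496706] [0.56281359 0.05747133 0.23881297]
0.05 [0.5675 0.6053 0.6053] 0.811
0.07 [0.5649 0.5652 0.5655] 0.812
0.09 [0.6094 0.6095 0.6098] 0.814
0.11 [0.6094 0.6104 0.6108] 0.814
0.13 [0.6127 0.6138 0.6139] 0.816
0.15 [0.6152 0.6164 0.6165] 0.818
0.17 [0.616  0.6171 0.6175] 0.819
0.19 [0.62   0.6204 0.6211] 0.821
0.21 [0.6171 0.6174 0.618 ] 0.823
0.23 [0.6218 0.6221 0.6228] 0.824
0.25 [0.6233 0.6236 0.6245] 0.824
locker top z 0.24877894571705628
```

View pics/b.png

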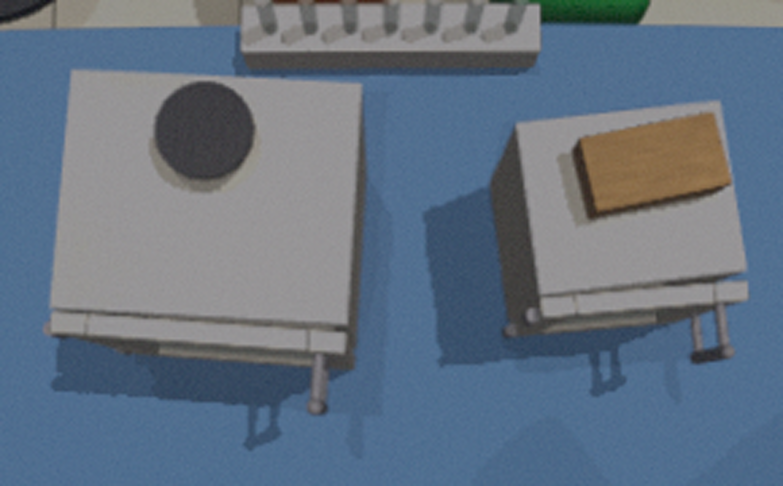

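Request:
send_rows(
  motion=[
    {"travel": [0,0,-0.03],"spin": -7.1},
    {"travel": [0,0,-0.03],"spin": -7.1},
    {"travel": [0,0,-0.03],"spin": -7.1},
    {"travel": [0,0,-0.03],"spin": -7.1},
    {"travel": [0,0,-0.03],"spin": -7.1},
  ],
  gripper=1,
)

```text
time_s: 0.82
tcp_pos: [0.2479, -0.6234, 0.3399]
eef_rot: [179.1, 0.5, -122.4]
contact_force: [0.7, -0.4, 0.0]
gripper_width: 0.0876
```

```bash
cat > plan.py <<'E'
from h import *
# rows toward a world target (x,y,z,yaw), spin per row limited; assumes full tracking
def plan(t,yaw,n=5,step=.040,ds=7.1):
    s=r.get_state(); p=np.array(s['tcp_pos']); a=s['eef_rot'][2]
    print('at',p.round(4),np.round(s['eef_rot'],2),np.round(s['joints'],1),s['time_s'])
    for i in range(n):
        e=np.array(t)-p; L=np.linalg.norm(e); e=e*min(1,step/L) if L>0 else e
        da=(yaw-a+180)%360-180; da=np.clip(da,-ds,ds)
        M=R.from_euler('xyz',[180,0,a],degrees=True)
        print(M.inv().apply(e).round(3),round(-da,1)); p=p+e; a+=da
E
python3 -c "
from plan import *
plan([.567,.062,.32],-4.5)"
```

```text
at [ 0.2479 -0.6234  0.3399] [ 179.15    0.49 -122.42] [-51.8  18.1  15.7  -0.2 -88.5  19.4] 0.8167
[-0.04   0.005  0.001] -7.1
[-0.04   0.     0.001] -7.1
[-0.04  -0.005  0.001] -7.1
[-0.039 -0.01   0.001] -7.1
[-0.037 -0.014  0.001] -7.1
```

Request:
send_rows(
  motion=[
    {"travel": [-0.04,0.005,0],"spin": -7.1},
    {"travel": [-0.04,0,0],"spin": -7.1},
    {"travel": [-0.04,-0.005,0],"spin": -7.1},
    {"travel": [-0.039,-0.01,0],"spin": -7.1},
    {"travel": [-0.037,-0.014,0],"spin": -7.1},
  ],
)

```text
time_s: 1.23
tcp_pos: [0.3331, -0.445, 0.3477]
eef_rot: [179.8, 0.3, -86.7]
contact_force: [1.3, -0.3, 1.0]
gripper_width: 0.0876
```

```bash
python3 -c "
from plan import *
plan([.567,.062,.33],-4.5,10)"
```

```text
at [ 0.3331 -0.445   0.3477] [179.83   0.28 -86.66] [-33.1   5.9   1.2  -0.1 -85.5  36.4] 1.2333
[-0.035 -0.019  0.001] -7.1
[-0.033 -0.023  0.001] -7.1
[-0.03  -0.027  0.001] -7.1
[-0.026 -0.03   0.001] -7.1
[-0.022 -0.033  0.001] -7.1
[-0.018 -0.036  0.001] -7.1
[-0.013 -0.038  0.001] -7.1
[-0.008 -0.039  0.001] -7.1
[-0.004 -0.04   0.001] -7.1
[ 0.001 -0.04   0.001] -7.1
```

Request:
send_rows(
  motion=[
    {"travel": [-0.035,-0.019,0],"spin": -7.1},
    {"travel": [-0.033,-0.023,0],"spin": -7.1},
    {"travel": [-0.03,-0.027,0],"spin": -7.1},
    {"travel": [-0.026,-0.03,0],"spin": -7.1},
    {"travel": [-0.022,-0.033,0],"spin": -7.1},
  ],
)

```text
time_s: 1.65
tcp_pos: [0.4167, -0.2546, 0.3497]
eef_rot: [-179.8, 0.2, -50.8]
contact_force: [1.8, -0.4, -0.6]
gripper_width: 0.0875
```

Request:
send_rows(
  motion=[
    {"travel": [-0.018,-0.036,0],"spin": -7.1},
    {"travel": [-0.013,-0.038,0],"spin": -7.1},
    {"travel": [-0.008,-0.039,0],"spin": -7.1},
    {"travel": [-0.004,-0.04,0],"spin": -7.1},
    {"travel": [0,-0.03,0],"spin": -7.1},
  ],
)

```text
time_s: 2.07
tcp_pos: [0.4951, -0.0711, 0.353]
eef_rot: [-179.7, -0.3, -14.9]
contact_force: [1.0, -1.6, 0.5]
gripper_width: 0.0874
```

```bash
python3 -c "
from plan import *
plan([.567,.062,.33],-4.5,5)"
```

```text
at [ 0.4951 -0.0711  0.353 ] [-179.65   -0.27  -14.95] [ 14.2  -0.2  -4.7  -0.2 -85.1  60.8] 2.0667
[ 0.009 -0.038  0.006] -7.1
[ 0.014 -0.037  0.006] -3.3
[ 0.016 -0.036  0.006] -0.0
[ 0.013 -0.03   0.005] -0.0
[0. 0. 0.] -0.0
```

Request:
send_rows(
  motion=[
    {"travel": [0.009,-0.038,0.004],"spin": -7.1},
    {"travel": [0.014,-0.037,0.004],"spin": -3.3},
    {"travel": [0.016,-0.036,0.004],"spin": 0},
    {"travel": [0.013,-0.03,0.004],"spin": 0},
    {"travel": [0,0,0],"spin": 0},
  ],
)

```text
time_s: 2.48
tcp_pos: [0.5689, 0.0744, 0.3389]
eef_rot: [-179.6, -0.5, -3.6]
contact_force: [0.3, 0.0, -0.4]
gripper_width: 0.0879
```

Run:
```python
from plan import *
for n in ['scene','top']:
    im,d=r.capture(n)
    for o in r.pinpoint(n,'dryer_handle')[:2]: P=w(n,o['at']); print(n,o['conf'],P.round(4),px(n,P))
    q=px(n,[.567,.062,.29]).astype(int); x0,y0=max(0,q[0]-75),max(0,q[1]-75)
    cv2.imwrite(f'pics/c_{n}.png',cv2.resize(im[y0:y0+150,x0:x0+150],(390,390)))
cv2.imwrite('pics/c.png',np.hstack([cv2.imread(f'pics/c_{n}.png') for n in ['scene','top']]))
plan([.567,.062,.221],-4.5,5)
```

```text
scene 0.64 [0.5664 0.0627 0.2391] [279. 158.]
at [0.5673 0.0694 0.3413] [-179.59   -0.68   -3.74] [ 26.6   6.8   1.3  -0.  -83.7  59.7] 2.6833
[0.    0.002 0.04 ] 0.8
[0.    0.002 0.04 ] -0.0
[0.    0.002 0.04 ] -0.0
[0.    0.    0.001] -0.0
[0. 0. 0.] -0.0
```

View pics/c.png

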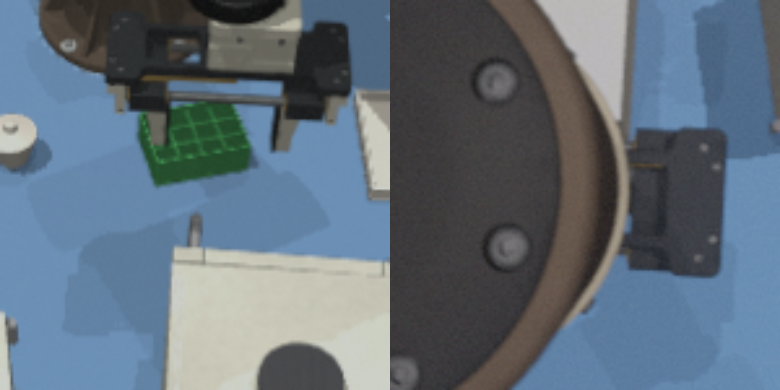

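Request:
send_rows(
  motion=[
    {"travel": [0,0.004,0.03],"spin": 0.8},
    {"travel": [0,0.003,0.03],"spin": 0},
    {"travel": [0,0,0.03],"spin": 0},
    {"travel": [0,0,0.02],"spin": 0},
    {"travel": [0,0,0.005],"spin": 0},
  ],
)

```text
time_s: 3.1
tcp_pos: [0.5692, 0.0572, 0.2295]
eef_rot: [-179.3, -1.4, -5.0]
contact_force: [-1.0, -0.5, -0.9]
gripper_width: 0.0877
```

Run:
```python
from plan import *
n='scene'; im,d=r.capture(n)
q=px(n,[.567,.062,.26]).astype(int); x0,y0=max(0,q[0]-70),max(0,q[1]-70)
cv2.imwrite('pics/d.png',cv2.resize(im[y0:y0+140,x0:x0+140],(560,560)))
plan([.567,.062,.221],-4.5,3)
```

```text
at [0.5692 0.0571 0.2299] [-179.28   -1.4    -4.98] [ 25.4   8.6 -10.8   0.1 -69.1  59.6] 3.15
[-0.003 -0.005  0.009] -0.5
[0. 0. 0.] -0.0
[0. 0. 0.] -0.0
```

View pics/d.png

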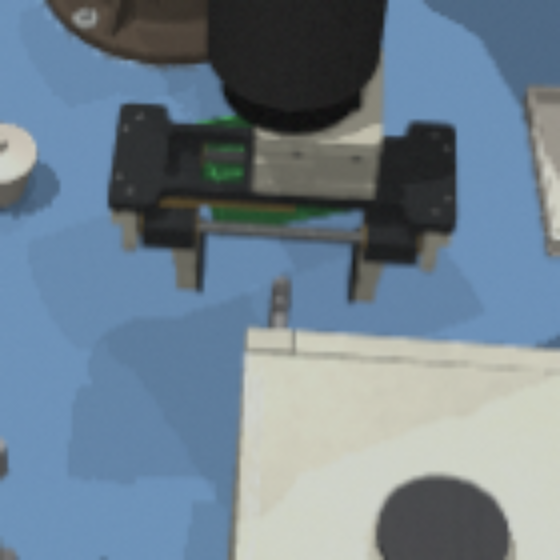

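Run:
```python
from h import *
n='scene'
q=px(n,[.567,.062,.26]).astype(int);o=np.array([max(0,q[0]-70),max(0,q[1]-70)])
c=cam(n)
for nm,P in dict(bartop=[.567,.062,.264],tip_front=[.5785,.101,.2295],tip_c=[.569,.101,.2295],tip_r=[.5785,.013,.2295],door_top=[.605,.06,.268]).items(): print(nm,(px(n,P)-o)*4)
im,d=r.capture(n)
f=192/np.tan(np.radians(c['fov_y']/2)); K=np.array([[f,0,c['cx']],[0,f,c['cy']],[0,0,1.]])
for cx,cy in [(280,281),(280,290),(280,300),(186,280),(190,270),(360,285),(362,275)]:
    u,v=o+np.array([cx,cy])/4; z=d[int(round(v)),int(round(u))]
    s=cv2.undistortPoints(np.array([[[u,v]]]),K,np.array([c['k1'],0,0,0]))[0,0]; print(cx,cy,w(n,np.array([s[0],s[1],1])*z).round(4))
```

```text
bartop [280. 276.]
tip_front [340. 328.]
tip_c [340. 316.]
tip_r [196. 324.]
door_top [280. 320.]
280 281 [0.5686 0.0626 0.2612]
280 290 [0.5708 0.0629 0.2552]
280 300 [0.5787 0.0626 0.2554]
186 280 [0.5758 0.0054 0.2705]
190 270 [0.5755 0.0075 0.2795]
360 285 [0.5867 0.1082 0.2807]
362 275 [0.5811 0.1095 0.2833]
```

Request:
send_rows(
  motion=[
    {"travel": [0,-0.005,0.008],"spin": 0},
    {"travel": [0,0,0.001],"spin": 0},
  ],
)

```text
time_s: 3.37
tcp_pos: [0.5726, 0.0622, 0.2262]
eef_rot: [-179.2, -1.8, -5.0]
contact_force: [-0.4, -0.0, -0.5]
gripper_width: 0.0877
```

Request:
send_rows(
  motion=[
    {"travel": [0,0,0],"spin": 0},
    {"travel": [0,0,0],"spin": 0},
    {"travel": [0,0,0],"spin": 0},
    {"travel": [0,0,0],"spin": 0},
    {"travel": [0,0,0],"spin": 0},
  ],
  gripper=-1,
  squeeze=30,
)

```text
time_s: 3.78
tcp_pos: [0.5747, 0.0632, 0.2304]
eef_rot: [-179.0, -2.2, -5.0]
contact_force: [-0.5, -0.5, 1.0]
gripper_width: 0.06
```

Request:
send_rows(
  motion=[
    {"travel": [0,0,0],"spin": 0},
    {"travel": [0,0,0],"spin": 0},
    {"travel": [0,0,0],"spin": 0},
    {"travel": [0,0,0],"spin": 0},
    {"travel": [0,0,0],"spin": 0},
  ],
)

```text
time_s: 4.2
tcp_pos: [0.5749, 0.0633, 0.2308]
eef_rot: [-179.0, -2.2, -5.0]
contact_force: [-0.2, -0.1, -0.2]
gripper_width: 0.0268
```

Request:
send_rows(
  motion=[
    {"travel": [-0.007,0,0.008],"spin": 0},
    {"travel": [0,0,0.001],"spin": 0},
  ],
)

```text
time_s: 4.37
tcp_pos: [0.5677, 0.0629, 0.2214]
eef_rot: [-179.1, -2.1, -5.0]
contact_force: [-5.2, -14.6, -2.2]
gripper_width: 0.0132
```

Request:
send_rows(
  motion=[
    {"travel": [0,0,0],"spin": 0},
    {"travel": [0,0,0],"spin": 0},
  ],
)

```text
time_s: 4.53
tcp_pos: [0.5671, 0.0615, 0.2213]
eef_rot: [-179.3, -2.0, -5.0]
contact_force: [0.0, 4.1, 0.2]
gripper_width: 0.0099
```

Request:
send_rows(
  motion=[
    {"travel": [-0.012,-0.0033,0],"spin": 3.5},
    {"travel": [-0.012,-0.0033,0],"spin": 3.5},
    {"travel": [-0.012,-0.0033,0],"spin": 3.5},
  ],
)

```text
time_s: 4.78
tcp_pos: [0.5351, 0.0748, 0.2213]
eef_rot: [-179.0, -2.0, -15.8]
contact_force: [0.6, -1.9, 1.8]
gripper_width: 0.01
```

```bash
cat > arc.py <<'E'
from h import *
def arc(H=(.6305,.257),z=.221,d=3.5,n=5):
    s=r.get_state(); p=np.array(s['tcp_pos']); a=s['eef_rot'][2]; e=p[:2]-H
    psi=np.degrees(np.arctan2(e[1],e[0])-np.arctan2(-200,-48)); psi=(psi+180)%360-180
    print('p',p.round(4),np.round(s['eef_rot'],1),'radius',np.hypot(*e).round(4),'(0.2057) door yaw',psi.round(2),'F',np.round(s['contact_force'],1),'j',np.round(s['joints'],0))
    for i in range(n):
        psi-=d; t=np.append(np.array(H)+R.from_euler('z',psi,degrees=True).apply([-.048,-.2,0])[:2],z)
        M=R.from_euler('xyz',[180,0,a],degrees=True); da=np.clip(psi-a,-5,5)
        print(M.inv().apply(t-p).round(4),round(-da,1)); p=t; a+=da
E
python3 -c "
from arc import *
arc()"
```

```text
p [0.5351 0.0748 0.2213] [-179.    -2.   -15.8] radius 0.2056 (0.2057) door yaw -14.15 F [ 0.6 -1.9  1.8] j [ 29.   5. -16.   1. -67.  45.]
[-0.0122 -0.0029  0.0003] 1.8
[-0.0121 -0.0033 -0.    ] 3.5
[-0.0121 -0.0033 -0.    ] 3.5
[-0.0121 -0.0033 -0.    ] 3.5
[-0.0121 -0.0033 -0.    ] 3.5
```

Small forces, radius matches. Carrying on along the arc.

Request:
send_rows(
  motion=[
    {"travel": [-0.012,-0.003,0],"spin": 1.8},
    {"travel": [-0.012,-0.0033,0],"spin": 3.5},
    {"travel": [-0.012,-0.0033,0],"spin": 3.5},
    {"travel": [-0.012,-0.0033,0],"spin": 3.5},
    {"travel": [-0.012,-0.0033,0],"spin": 3.5},
  ],
)

```text
time_s: 5.2
tcp_pos: [0.4849, 0.1118, 0.2213]
eef_rot: [-178.5, -1.8, -32.5]
contact_force: [1.0, -1.3, 0.5]
gripper_width: 0.0098
```

```bash
python3 -c "
from arc import *
arc()"
```

```text
p [0.4849 0.1118 0.2213] [-178.5   -1.8  -32.5] radius 0.2057 (0.2057) door yaw -31.58 F [ 1.  -1.3  0.5] j [ 37.   1. -21.   1. -66.  20.]
[-0.0122 -0.0031  0.0003] 2.5
[-0.0121 -0.0033 -0.    ] 3.5
[-0.0121 -0.0033 -0.    ] 3.5
[-0.0121 -0.0033 -0.    ] 3.5
[-0.0121 -0.0033 -0.    ] 3.5
```

Request:
send_rows(
  motion=[
    {"travel": [-0.012,-0.0032,0],"spin": 2.5},
    {"travel": [-0.012,-0.0033,0],"spin": 3.5},
    {"travel": [-0.012,-0.0033,0],"spin": 3.5},
    {"travel": [-0.012,-0.0033,0],"spin": 3.5},
    {"travel": [-0.012,-0.0033,0],"spin": 3.5},
  ],
)

```text
time_s: 5.62
tcp_pos: [0.4473, 0.1635, 0.2213]
eef_rot: [-177.9, -1.4, -49.9]
contact_force: [2.8, -1.4, -1.0]
gripper_width: 0.0103
```

```bash
python3 -c "
from arc import *
arc()"
```

```text
p [0.4473 0.1635 0.2213] [-177.9   -1.4  -49.9] radius 0.2057 (0.2057) door yaw -49.45 F [ 2.8 -1.4 -1. ] j [ 45.  -1. -23.   2. -66.  -6.]
[-0.0122 -0.0032  0.0003] 3.0
[-0.0121 -0.0033 -0.    ] 3.5
[-0.0121 -0.0033 -0.    ] 3.5
[-0.0121 -0.0033 -0.    ] 3.5
[-0.0121 -0.0033 -0.    ] 3.5
```

Request:
send_rows(
  motion=[
    {"travel": [-0.012,-0.0033,0],"spin": 3.0},
    {"travel": [-0.012,-0.0033,0],"spin": 3.5},
    {"travel": [-0.012,-0.0033,0],"spin": 3.5},
    {"travel": [-0.012,-0.0033,0],"spin": 3.5},
    {"travel": [-0.012,-0.0033,0],"spin": 3.5},
  ],
)

```text
time_s: 6.03
tcp_pos: [0.4274, 0.2249, 0.2213]
eef_rot: [-177.6, -0.7, -67.8]
contact_force: [4.8, -1.9, -3.8]
gripper_width: 0.0098
```

```bash
python3 -c "
from arc import *
arc()"
```

```text
p [0.4274 0.2249 0.2213] [-177.6   -0.7  -67.8] radius 0.2057 (0.2057) door yaw -67.53 F [ 4.8 -1.9 -3.8] j [ 53.  -1. -23.   2. -66. -31.]
[-0.0121 -0.0032  0.0003] 3.2
[-0.0121 -0.0033 -0.    ] 3.5
[-0.0121 -0.0033 -0.    ] 3.5
[-0.0121 -0.0033 -0.    ] 3.5
[-0.0121 -0.0033 -0.    ] 3.5
```

Request:
send_rows(
  motion=[
    {"travel": [-0.012,-0.0035,0],"spin": 3.2},
    {"travel": [-0.012,-0.0035,0],"spin": 3.5},
    {"travel": [-0.012,-0.0035,0],"spin": 3.5},
    {"travel": [-0.012,-0.0035,0],"spin": 3.5},
    {"travel": [-0.012,-0.0035,0],"spin": 3.5},
  ],
)

```text
time_s: 6.45
tcp_pos: [0.4273, 0.289, 0.2213]
eef_rot: [-177.6, -0.0, -85.9]
contact_force: [2.0, -1.9, -1.9]
gripper_width: 0.01
```

```bash
python3 -c "
from arc import *
arc(n=3)"
```

```text
p [0.4273 0.289  0.2213] [-177.6   -0.   -85.9] radius 0.2057 (0.2057) door yaw -85.46 F [ 2.  -1.9 -1.9] j [ 58.   3. -19.   2. -66. -54.]
[-0.0121 -0.0033  0.0003] 3.1
[-0.0121 -0.0033 -0.    ] 3.5
[-0.0121 -0.0033 -0.    ] 3.5
```

Request:
send_rows(
  motion=[
    {"travel": [-0.012,-0.0035,0],"spin": 3.2},
    {"travel": [-0.012,-0.0034,0],"spin": 3.5},
    {"travel": [-0.004,-0.001,0],"spin": 1.0},
    {"travel": [0,0,0],"spin": 0},
  ],
)

```text
time_s: 6.78
tcp_pos: [0.4347, 0.3199, 0.2212]
eef_rot: [-177.7, 0.2, -94.0]
contact_force: [0.6, -1.1, 1.5]
gripper_width: 0.01
```

Run:
```python
from arc import *
arc(n=1)
n='scene'; im,d=r.capture(n); 
for t in ['dryer_handle','dryer_hinge']:
  for o in r.pinpoint(n,t)[:2]: print(t,o['conf'],w(n,o['at']).round(4))
cv2.imwrite('pics/e.png',im)
```

```text
p [0.4347 0.3199 0.2212] [-177.7    0.2  -94. ] radius 0.2057 (0.2057) door yaw -94.32 F [ 0.6 -1.1  1.5] j [ 59.   5. -16.   2. -67. -64.]
[-0.0121 -0.0033  0.0002] 3.8
dryer_handle 0.57 [0.4364 0.3244 0.237 ]
dryer_hinge 0.6 [0.6317 0.2607 0.2433]
```

View pics/e.png

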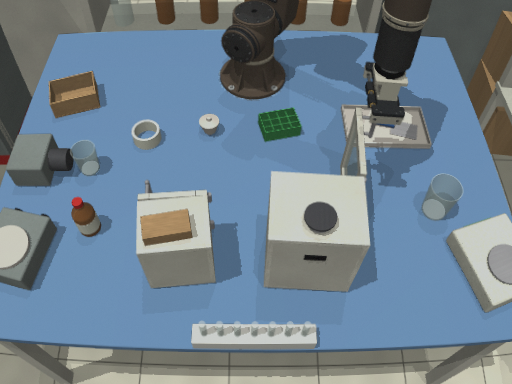

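Request:
send_rows(
  motion=[
    {"travel": [0,0,0],"spin": 0},
    {"travel": [0,0,0],"spin": 0},
    {"travel": [0,0,0],"spin": 0},
    {"travel": [0,0,0],"spin": 0},
    {"travel": [0,0,0],"spin": 0},
  ],
  gripper=0.4,
)

```text
time_s: 7.35
tcp_pos: [0.4339, 0.3175, 0.2219]
eef_rot: [-177.7, 0.3, -93.9]
contact_force: [-0.7, 0.3, 0.2]
gripper_width: 0.0377
```

Request:
send_rows(
  motion=[
    {"travel": [0,0,-0.005],"spin": 0},
    {"travel": [0,0,-0.01],"spin": 0},
    {"travel": [0,0,-0.02],"spin": 0},
    {"travel": [0,0,-0.03],"spin": 0},
    {"travel": [0,0,-0.03],"spin": 0},
  ],
)

```text
time_s: 7.77
tcp_pos: [0.4274, 0.3142, 0.316]
eef_rot: [-178.1, -0.2, -93.9]
contact_force: [0.5, 0.3, 0.6]
gripper_width: 0.0608
```

Request:
send_rows(
  motion=[
    {"travel": [0,0,-0.03],"spin": 0},
    {"travel": [0,0,-0.02],"spin": 0},
    {"travel": [0,0,-0.01],"spin": 0},
    {"travel": [0,0,0],"spin": 0},
  ],
)

```text
time_s: 8.1
tcp_pos: [0.4267, 0.315, 0.3904]
eef_rot: [-177.6, 0.4, -93.9]
contact_force: [0.6, 0.1, 0.2]
gripper_width: 0.0611
```

Run:
```python
from arc import *
arc(n=0)
for n in ['scene','top']:
  im,d=r.capture(n); cv2.imwrite(f'pics/f_{n}.png',im); D={}
  for t in ['dryer_handle','dryer_hinge','locker_handle']:
    for o in r.pinpoint(n,t)[:1]: D[t]=w(n,o['at']); print(n,t,o['conf'],D[t].round(4))
  if 'dryer_handle' in D and 'dryer_hinge' in D:
    e=(D['dryer_hinge']-D['dryer_handle'])[:2]; print('yaw',np.degrees(np.arctan2(e[1],e[0])-np.arctan2(200,48)))
cv2.imwrite('pics/f.png',cv2.resize(np.vstack([cv2.imread(f'pics/f_{n}.png') for n in ['scene','top']]),None,fx=.78,fy=.78))
```

```text
p [0.4267 0.315  0.3904] [-177.6    0.4  -93.9] radius 0.2118 (0.2057) door yaw -92.39 F [0.6 0.1 0.2] j [ 59.   1.   1.   2. -88. -63.]
scene dryer_handle 0.9 [0.438  0.3223 0.2382]
scene dryer_hinge 0.93 [0.6294 0.2618 0.2455]
scene locker_handle 0.64 [ 0.6058 -0.2687  0.1797]
yaw -94.04110573508008
top dryer_handle 0.76 [0.4312 0.3218 0.2417]
top dryer_hinge 0.88 [0.6249 0.2589 0.2433]
top locker_handle 0.74 [ 0.606  -0.265   0.1794]
yaw -94.4873861434504
```

View pics/f.png

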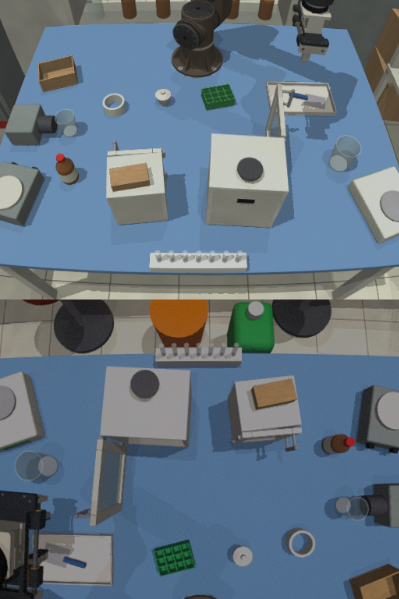

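```bash
python3 -c "
from plant import r
print(r.close_job())"
```

```text
the job is handed in; nothing more can be done
None
```

The drying cabinet's door is open to about 90° and let go of, and I handed the job in at about 8.4 s of the 38 s allowed. I pinched its handle from above, swung the door along its hinge arc, opened the fingers and lifted straight up.

- **Door angle:** after release the two cameras put the door's yaw at -94.0° and -94.5°. The cabinet's own yaw is about -3.7°, so the door is about 90.5° open.
- **Forces:** the highest wrist force in the readings was about 16 N, as the fingers closed on the handle. It was about 6 N during the swing and about zero after release. The gripper now hangs clear, with its tip at 0.39 m, above the handle.
- **Smaller cabinet:** its handle is where it was, within about 3 mm, which is the cameras' accuracy. The box on its roof has not moved.
- **Disagreements:** the two cameras differ by 3 to 7 mm in x. The tool also drifted a few millimetres and tilted about 2° while holding still; I corrected the shift before the fingers gripped.

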